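Poke a stuck heat block out of its well with the C-shaped ejector

TASK

The square metal heat block is stuck in the tight well of the white holder: with the C-shaped ejector, feel for the access hole under the well's floor and poke the block up from below a good 26 mm, until the catches in the well snap under it and keep it up; then take the ejector out and stand it upright on the bench, clear of the holder. Then pull the block out with the gripper and stand it upright in the steel cradle, down on its floor with its flats square between the two rails. Leave the other things on the bench where they are.

Things in the scene. Friction and masses are not known exactly. Their poses are not given: they have to be found in the camera images.
- holder: Fixed white holder, 92 (x) by 90 (y) by 120 mm high. Origin on the bench under the well's centre, z up. The block stands in a 53 by 53 mm well (1.5 mm clearance a side), flush with the rim at z = 120 mm. Two solid cheeks at +y and -y carry it, on low feet (6 mm high, 134 mm overall in y). Between them, below z = 58 mm, a tunnel 53 mm wide runs along x, open at both x faces.
- well_floor (a point): Centre of the underside of the holder's well floor (6 mm thick, z = 58 to 64 mm); axes as the holder's. One access hole, 17 mm along x by 24 mm along y, goes through it on the tunnel's middle line (y = 0), but anywhere from x = -14 to +14 mm of this point: no camera sees it and it is not reported, so it must be felt for from below. Elsewhere the floor is solid.
- well_rim (a point): Centre of the well's mouth, at rim height; axes as the holder's. Two sprung catches in the cheeks rub on the block's sides: moving it up takes about 10 to 22 N, most when pushed off-centre. Let go too soon it sinks back; once its underside is 26 mm above its seat they snap 5 mm out under it and it rests on them, 26 mm proud of the rim, free to be lifted out.
- block_mid (a point): Centre of the aluminium heat block, a square prism 50 by 50 mm and 56 mm high, about 0.36 kg, with four 14 mm tube wells in its top and a flat underside; half-way up, 28 mm above its underside; z up. Its x and y axes are square to its side faces. At the start its underside is at z = 64 mm in the holder.
- ejector_grip (a point): Centre of the upright handle (22 by 22 mm square, 48 mm tall) of the loose C-shaped ejector, 0.32 kg, 212 mm high, standing on the bench; 188 mm above its underside. z up, x from its spine towards its open mouth. Below the handle is the upper arm, 152 to 164 mm above the underside, 20 mm wide. The mouth takes the holder: lower arm in the tunnel, upper arm over the rim.
- ejector_tip (a point): Tip of the ejector's upward poking pin, 12 mm in diameter, straight below the handle and 50 mm above the underside. It stands 38 mm above the lower arm (12 mm thick, 28 mm wide, from 86 mm behind the pin to 40 mm ahead of it). The spine is 72 to 86 mm behind the pin, with a cross foot 90 mm wide, 10 mm high. The pin can raise the block 32 mm before the arm meets the well floor.
- cradle: Fixed steel cradle. Origin on the bench under its centre. Base 100 (x) by 90 (y) mm, its floor 8 mm above the bench; two straight rails along x, 15 mm high above the floor (tops at z = 23 mm), 58 mm apart (inner faces at y = +29 and -29 mm). Open at both x ends.
- reagent_bottle: Bystander: capped glass bottle, 64 mm in diameter, 150 mm high; origin at the centre of its underside. Not to be moved.
- dish_stack: Bystander: stack of culture dishes, 90 mm in diameter, 60 mm high; origin at the centre of its underside. Not to be moved.
- tip_box: Bystander: pipette-tip box, 87 by 122 by 63 mm high; origin at the centre of its underside. Not to be moved.
- beaker: Bystander: small glass beaker, 68 mm in diameter, 85 mm high; origin at the centre of its underside. Not to be moved.
- spatula: Bystander: spatula lying on the bench, 190 mm long; origin near its middle. Not to be moved.

How it is judged:
On the way:
1. the block is poked up at least 25 mm above its seat with the ejector's pin (z of block_mid in the frame of holder between 0.117 and 0.135 m and contact force between ejector and block above 1 N), for 0.1 s.
At the end, for the whole second after the job is handed in: The block stands upright (0.08 rad) on the cradle floor (3 mm), within 7 mm of the middle line between the rails and 28 mm lengthwise, flats square to the rails (0.17 rad); the ejector stands upright (0.08 rad) on the bench, its handle 60 mm or more from the holder centre (z of block_mid in the frame of cradle between 0.033 and 0.039 m and x of block_mid in the frame of cradle between -0.028 and 0.028 m and y of block_mid in the frame of cradle between -0.007 and 0.007 m and angle between each of block_mid, ejector_grip's own z axis and vertical below 0.08 rad and (angle between the x axis of block_mid and the x axis of cradle, either way round below 0.17 rad or angle between the x axis of block_mid and the y axis of cradle, either way round below 0.17 rad) and height (world z) of ejector_grip between 0.183 and 0.193 m and horizontal distance between ejector_grip and holder above 0.06 m); the robot touches nothing.
It fails at once if a bystander is moved more than 30 mm (distance of any of reagent_bottle, dish_stack, tip_box, beaker, spatula from where it was at the start of the episode above 0.03 m).
It also fails if it takes over 72 s, if anything falls off the work surface, if the arm or the gripper's body presses on something with over 40 N, if the wrist force passes 120 N, or if a joint passes its speed limit or range.

ROBOT

A 7-joint arm with a two-finger parallel gripper is mounted at the origin on the work surface. World frame = base frame: x ahead of the robot, y to its left, z up, the work surface at z = 0. Lengths are in m, angles in rad, forces in N, time in s.
With the tool pointing down it reaches from about 0.4 to 0.875 m from the base axis. Payload 19.3 kg.
Tool frame: the origin (TCP) lies at the very end of the fingers, on their centre line; the grasp point (between the pads) lies 19 mm behind it; z points along the fingers, y is the line along which they close (so a half turn about z gives the same grasp; the last joint's range is limited). The gripper opens to 85 mm and grips with 20 to 120 N. Pads are 22 mm wide; open, the fingers measure 114 mm over their backs; the gripper's body (76 mm by 85 mm) begins 54 mm behind the grasp point. The pads swing forward as they close: fully open they stand 13 mm farther back than shut.
Start: joints at [1.04, 0.521, -0.036, 1.599, 0.021, 1.021, -0.113], TCP at [0.278, -0.56, 0.231] pointing down, gripper open.
Joint ranges: [-2.91, 2.91], [-0.3, 2.13], [-1.5, 1.42], [0.17, 2.43], [-1.26, 4.41], [0.16, 1.93], [-2.52, 2.52]. Speed limits (rad/s): [1.89, 1.89, 2.39, 2.39, 3.01, 3.01, 3.01].

INTERFACE

Orientations are given as [roll, pitch, yaw] about the fixed x, y, z axes, in that order (R = Rz(yaw) Ry(pitch) Rx(roll)).
In Python, from workcell import bot gives the robot as it stands. The module is installed in compiled form; this text tells all that it offers.
- The arm moves only by the tool apply_moves, never from a script. Its arguments are lists of equal length, an entry for each row: "claw": the finger opening in m, from 0 to 0.0854; "xyz": the shift along the tool's x, y, z in m, a list of three; "twist": the turn, a rotation vector about the tool's x, y, z in rad, a list of three. A call has 1 to 20 rows; each row shifts and turns the commanded pose from where the row before left it, along the tool's axes as they then stand; what a row does not reach is not made up. A row lasts 1/10 s, in which the tool goes at most 50 mm and 8.59 degrees, less where a joint would pass 70% of its speed; a pose out of reach is approached as far as the arm can. A call with a gripper value outside its range is refused whole. The fingers move at their own pace and stop on an object; "force" is the grip in N (left out, the last holds). Time passes only in rows, so rows that do not move let the fingers close. It gives the time, the measured TCP pose, the force, the opening and the grip force at its end, in the units of the state.
- bot.observe(): the state, without advancing time (a new reading comes with each control period).
- bot.grab_frame(name): name is "scene" or "top" or "wrist"; returns a dict with "img" (420x560x3 uint8, red, green, blue), "vfov" (degrees; the focal length in pixels is half the picture's height over the tangent of half this angle, whatever the lens; pixels are square), "cx", "cy" (the principal point, pixels), "view" (4x4, takes a point from world to camera coordinates). Camera axes: x right, y up, looking along -z (the intrinsics and any distortion apply to the point x, -y, -z); pixel columns grow to the right and rows downward; lengths in m; the calibration is good to about 2 mm. A picture is of the moment at which its call begins. There is no depth.
- bot.job_done(): hands the job in; it is judged then, once.
Trained networks look in the newest picture that a camera, given by its name, has taken for a name from the list of things; names that differ only in an ending like _2 or _b are one class to them, and where a whole thing is asked for, a point or a joint stands for the part that bears it (a point fixed in the world has none). Each returns a list of dicts, best first, with "score" (0 to 1); they miss things now and then, are a little off and sometimes report something else, mostly with a low value. They report only what shows in the picture. A call takes as long as a camera call.
- bot.find_in(camera, query): "position" ([x, y, z] in m, in world coordinates, good to about 4 mm: the middle of the surface that is visible of it).
The state is a dict: "clock": time; "qpos": joint angles; "qd": joint speeds; "joint_efforts": joint torques, N m; "position": TCP position; "tool_rot": TCP orientation; "force": force on the tool from outside, world axes, zero at the start; "moment": the same for the moment, N m; "grip_width": finger opening in m; "finger_force": force on a finger pad.
Only numpy, scipy, OpenCV 4.12 (cv2) and the standard library are available. Lean on these libraries where they do the work, as an engineer would, in place of code of your own. Each camera call takes 0.05 s, during which the arm holds its last target. There are 200 camera calls.

## Working session

There is one attempt and no reset: what is moved stays moved. The work goes in short steps, Python scripts to look and compute and a tool call to move; the robot and the scene stay as the last step left them, time stands still between calls to the robot, and variables do not carry over. Pictures are saved under pics/ and viewed, at most 13 in all, crops included, and the job is handed in when it is done.

Besides the shell and the picture viewer there is one more tool, called as name(argument=value, ...) on one line, values as JSON. apply_moves: Moves the arm, as the interface text tells. Its arguments: {"type":"object","properties":{"claw":{"type":"array"},"xyz":{"type":"array"},"twist":{"type":"array"},"force":{"type":"number"}},"required":["claw","xyz","twist"]}

```bash
mkdir -p pics; cat > h.py <<'E'
import numpy as np, cv2
from workcell import bot
def snap(n,f):
    d=bot.grab_frame(n); cv2.imwrite('pics/'+f,d['img'][:,:,::-1].copy()); return d
def proj(d,p):
    p=np.atleast_2d(p); v=np.array(d['view']); c=p@v[:3,:3].T+v[:3,3]
    f=d['img'].shape[0]/2/np.tan(np.radians(d['vfov'])/2)
    return np.c_[d['cx']+f*c[:,0]/-c[:,2], d['cy']+f*c[:,1]/c[:,2]]
def ray(d,u,v,z):
    V=np.array(d['view']); f=d['img'].shape[0]/2/np.tan(np.radians(d['vfov'])/2)
    r=V[:3,:3].T@np.array([(u-d['cx'])/f,-(v-d['cy'])/f,-1]); o=-V[:3,:3].T@V[:3,3]
    return o+r*(z-o[2])/r[2]
E
python3 - <<'E'
from h import *
ims=[]
for c in ['scene','top']:
    d=snap(c,c+'0.png'); print(c,d['vfov'],d['cx'],d['cy'],np.round(d['view'],3).tolist(),[k for k in d])
    for q in ['holder','block_mid','ejector_grip','ejector_tip','cradle','reagent_bottle','dish_stack','tip_box','beaker','spatula']:
        r=bot.find_in(c,q); print(q,[(np.round(x['position'],3).tolist(),round(x['score'],2)) for x in r[:2]])
s=bot.observe(); print(s)
E
```

```text
scene 45.59777258377304 276.6045925564666 210.66656253984928 [[-0.204, 0.979, 0.01, 0.071], [-0.756, -0.164, 0.634, 0.329], [0.622, 0.122, 0.773, -1.533], [0.0, 0.0, 0.0, 1.0]] ['img', 'vfov', 'cx', 'cy', 'view']
holder [([0.61, 0.073, 0.095], 0.63)]
block_mid [([0.564, 0.071, 0.119], 0.81)]
ejector_grip [([0.518, -0.272, 0.07], 0.97), ([0.395, 0.142, 0.059], 0.57)]
ejector_tip [([0.515, -0.277, 0.068], 0.59)]
cradle [([0.526, 0.264, 0.009], 0.93), ([0.519, -0.271, 0.073], 0.69)]
reagent_bottle [([0.811, -0.113, 0.097], 0.62), ([0.606, 0.073, 0.096], 0.49)]
dish_stack [([0.394, 0.142, 0.063], 0.82)]
tip_box [([0.778, 0.112, 0.06], 0.93)]
beaker [([0.364, 0.323, 0.06], 0.79)]
spatula [([0.361, -0.165, 0.005], 0.93)]
top 56.80777914221385 279.84245458167754 213.47606787780668 [[-0.061, -0.998, 0.006, 0.052], [0.976, -0.058, 0.211, -0.588], [-0.211, 0.018, 0.977, -1.036], [0.0, 0.0, 0.0, 1.0]] ['img', 'vfov', 'cx', 'cy', 'view']
holder [([0.533, 0.068, 0.118], 0.76)]
block_mid []
ejector_grip [([0.508, -0.269, 0.027], 0.63), ([0.377, 0.141, 0.058], 0.28)]
ejector_tip [([0.507, -0.267, 0
[... 319 characters left out ...]
4)]
{'clock': 1.1, 'qpos': array([ 1.03984225,  0.52142546, -0.03626487,  1.599505  ,  0.0212259 ,
        1.02112357, -0.11277617]), 'qd': array([ 0.00026449, -0.00203072, -0.00104189,  0.00105665,  0.00016002,
        0.00112666,  0.00085959]), 'joint_efforts': array([ 7.56311947e-04, -9.26866722e+01,  1.97802566e+00, -3.70266187e+01,
        1.80536311e-02,  1.76716614e-03,  7.38257199e-06]), 'position': array([ 0.27783318, -0.55982989,  0.23127352]), 'tool_rot': array([-3.14151991e+00,  4.53189963e-05,  4.60718153e-01]), 'force': array([-0.76716893, -0.30695902, -0.21805216]), 'moment': array([-0.00617985,  0.04336471, -0.05670941]), 'finger_force': 0.0, 'grip_width': 0.0853678860968383}
```

View images.

View pics/scene0.png

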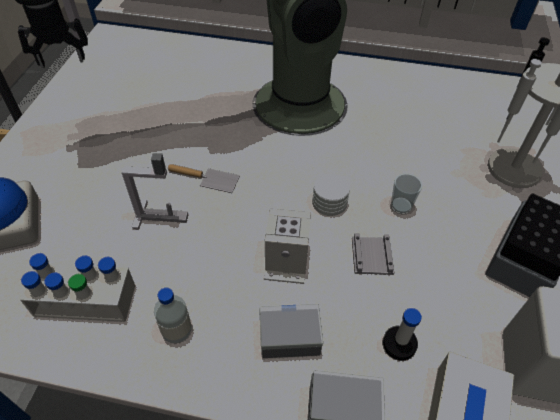

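View pics/top0.png

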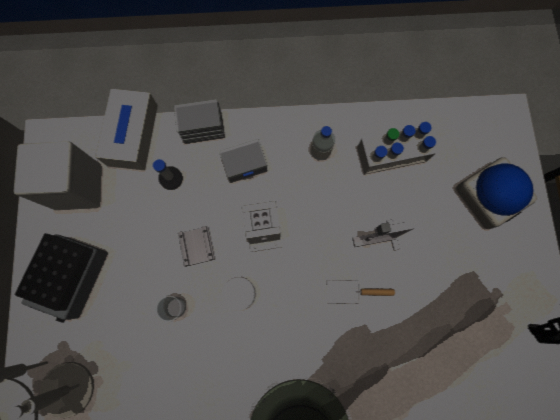

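```bash
python3 - <<'E'
import cv2,numpy as np
s=cv2.imread('pics/scene0.png');t=cv2.imread('pics/top0.png')
def c(i,x,y): 
    return cv2.resize(np.clip(i[y:y+75,x:x+100].astype(float)*1.5,0,255).astype('uint8'),(400,300),interpolation=cv2.INTER_CUBIC)
a=np.vstack([np.hstack([c(s,240,208),c(s,110,150)]),np.hstack([c(t,215,192),c(t,340,202)])])
cv2.imwrite('pics/crops.png',a)
E
```

```text
(no output)
```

View pics/crops.png

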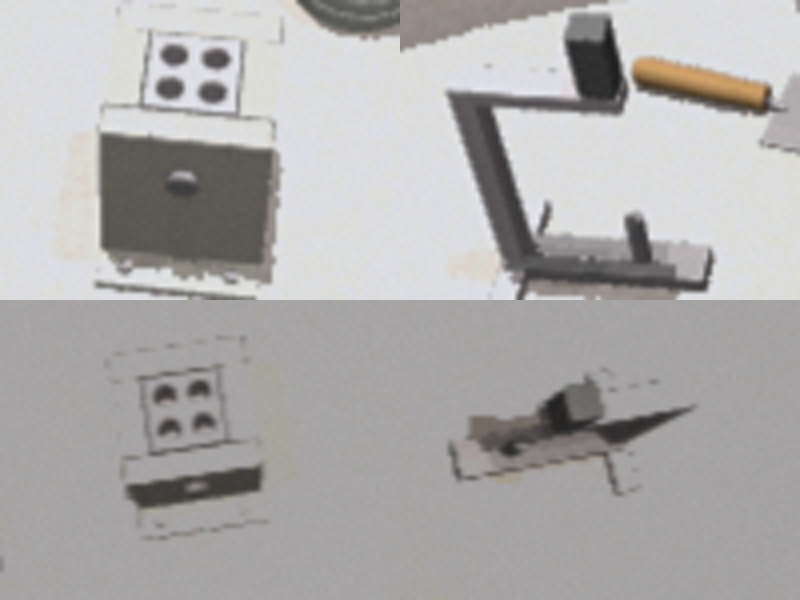

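```bash
cat > fit.py <<'E'
from h import *
from scipy.optimize import least_squares
import json
S=bot.grab_frame('scene');T=bot.grab_frame('top')
def fit(obs,x0):
    def W(p,l):
        c,s=np.cos(p[2]),np.sin(p[2]); l=np.array(l)/1000.
        return np.c_[p[0]+c*l[:,0]-s*l[:,1],p[1]+s*l[:,0]+c*l[:,1],l[:,2]]
    def res(p,k=None):
        out=[]
        for d,o,px,l in obs:
            out.append(proj(d,W(p,l))-(np.array(o)+np.array(px)/4.))
        return np.vstack(out).ravel()
    r=least_squares(res,x0,loss='soft_l1'); print(np.round(r.x,4),np.degrees(r.x[2])); print(np.round(res(r.x).reshape(-1,2),1).tolist()); return r.x
if __name__=='__main__':
    # holder: local x ~ +y world (yaw ~ pi/2): scene up = +y local
    fit([(S,(240,208),[(150,30),(245,42),(240,113),(142,105),(100,133),(275,150)],
       [(-25,25,120),(25,25,120),(25,-25,120),(-25,-25,120),(-46,-45,120),(46,-45,120)]),
      (T,(215,192),[(138,75),(220,65),(230,140),(150,152),(125,187),(262,163)],
       [(25,-25,120),(-25,-25,120),(-25,25,120),(25,25,120),(46,45,120),(-46,45,120)])],[.57,.07,1.6])
    print('ej')
    fit([(S,(110,150),[(190,28),(235,214),(312,248),(306,290),(47,92)],[(0,0,212),(0,0,50),(40,14,12),(40,-14,0),(-86,-10,164)]),
      (T,(340,202),[(185,100),(110,147),(50,140),(58,178)],[(0,0,212),(0,0,50),(40,-14,12),(40,14,0)])],[.52,-.27,1.6])
    print('cradle',[ray(T,*p,.023) for p in [(179,236),(206,227),(186,266),(214,260)]])
E
python3 fit.py
```

```text
[0.565  0.0705 1.6807] 96.29720254444113
[[0.4, 0.8], [-0.7, -0.4], [-1.0, 0.2], [0.1, 0.2], [-0.2, -0.0], [-0.4, -0.6], [0.3, 1.0], [-1.8, 0.4], [-1.2, -0.3], [0.2, -0.1], [-0.3, -0.2], [-0.2, -0.0]]
ej
[ 0.5085 -0.2328  1.6993] 97.36094812540006
[[-0.7, -0.5], [-0.1, 1.1], [0.1, -0.8], [0.1, 0.5], [-0.2, -0.3], [-1.1, 0.3], [2.1, -1.4], [-0.3, 0.2], [-0.9, 0.6]]
cradle [array([0.54919165, 0.311418  , 0.023     ]), array([0.57100444, 0.23298494, 0.023     ]), array([0.46159084, 0.2920613 , 0.023     ]), array([0.47385071, 0.21215455, 0.023     ])]
```

apply_moves(claw=[0.085, 0.085, 0.085, 0.085, 0.085, 0.085, 0.085, 0.085, 0.085, 0.085, 0.085, 0.085, 0.085, 0.085, 0.085, 0.085], xyz=[[0.0293, -0.0159, -0.003], [0.0293, -0.0159, -0.003], [0.0293, -0.0159, -0.003], [0.0293, -0.0159, -0.003], [0.0293, -0.0159, -0.003], [0.0293, -0.0159, -0.003], [0.0293, -0.0159, -0.003], [0.0293, -0.0159, -0.003], [0.0293, -0.0159, -0.003], [0.0293, -0.0159, -0.003], [0.0293, -0.0159, -0.003], [0.0293, -0.0159, -0.003], [0, 0, 0], [0, 0, 0], [0, 0, 0], [0, 0, 0]], twist=[[0, 0, 0], [0, 0, 0], [0, 0, 0], [0, 0, 0], [0, 0, 0], [0, 0, 0], [0, 0, 0], [0, 0, 0], [0, 0, 0], [0, 0, 0], [0, 0, 0], [0, 0, 0], [0, 0, 0.111], [0, 0, 0.111], [0, 0, 0.11], [0, 0, 0]])

```text
clock: 2.8
position: [0.508, -0.2325, 0.2674]
tool_rot: [3.141, 0.0, 0.127]
force: [-0.5, 0.1, -0.8]
grip_width: 0.0848
finger_force: 0.0
```

```bash
python3 - <<'E'
from h import *
d=snap('wrist','w1.png'); i=d['img']
print(d['vfov'],bot.find_in('wrist','ejector_grip')[:2],bot.observe()['position'],bot.observe()['tool_rot'])
def W(l,x=.5085,y=-.2328,t=1.6993):
    l=np.array(l)/1e3;c,s=np.cos(t),np.sin(t);return np.c_[x+c*l[:,0]-s*l[:,1],y+s*l[:,0]+c*l[:,1],l[:,2]]
im=cv2.resize(i[:,:,::-1],None,fx=1.4,fy=1.4); im=np.clip(im*1.5,0,255).astype('uint8')
for pts in [[(11,11,212),(-11,11,212),(-11,-11,212),(11,-11,212)],[(-86,10,164),(-86,-10,164),(-11,-10,164)],[(40,14,12),(40,-14,12),(-70,-14,12)]]:
    cv2.polylines(im,[(proj(d,W(pts))*1.4).astype(int)],False,(0,0,255),1)
cv2.imwrite('pics/w1o.png',im)
E
```

```text
65.61282872452094 [{'position': [0.518, -0.2672, 0.1579], 'score': 0.66}] [ 0.5080282  -0.23251894  0.26733577] [ 3.14151291e+00 -6.54120322e-06  1.32237909e-01]
```

View pics/w1o.png

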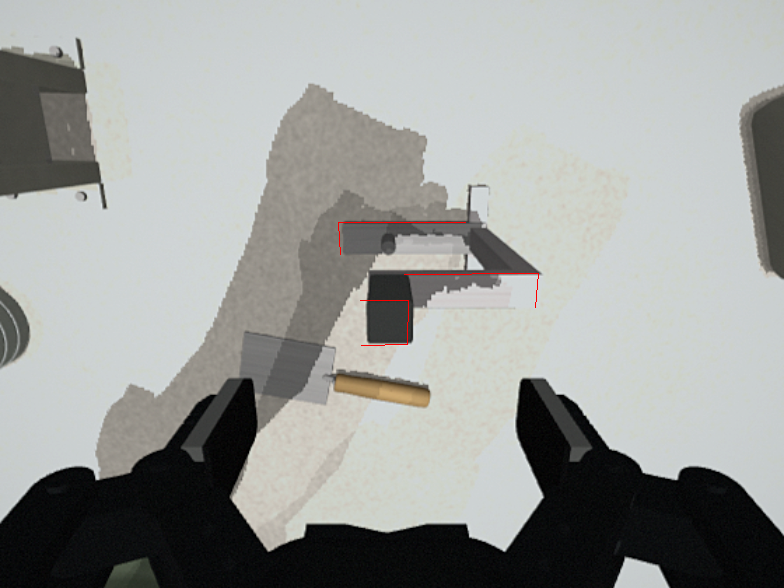

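apply_moves(claw=[0.085, 0.085, 0.085, 0.085, 0.085, 0.015, 0.015, 0.015, 0.015, 0.015, 0.015], xyz=[[0, 0, 0.024], [0, 0, 0.024], [0, 0, 0.024], [0, 0, 0.024], [0, 0, 0], [0, 0, 0], [0, 0, 0], [0, 0, 0], [0, 0, 0], [0, 0, 0], [0, 0, 0]], twist=[[0, 0, 0], [0, 0, 0], [0, 0, 0], [0, 0, 0], [0, 0, 0], [0, 0, 0], [0, 0, 0], [0, 0, 0], [0, 0, 0], [0, 0, 0], [0, 0, 0]], force=110)

```text
clock: 4.0
position: [0.5084, -0.2331, 0.1721]
tool_rot: [3.141, -0.001, 0.129]
force: [0.1, -1.0, 6.7]
grip_width: 0.0209
finger_force: 108.3
```

apply_moves(claw=[0.015, 0.015, 0.015, 0.015, 0.015, 0.015, 0.015, 0.015, 0.015, 0.015, 0.015, 0.015], xyz=[[0, 0, -0.005], [0, 0, -0.005], [0, 0, 0], [0.0112, -0.0245, 0], [0.0112, -0.0245, 0], [0.0112, -0.0245, 0], [0.0112, -0.0245, 0], [0.0112, -0.0245, 0], [0.0112, -0.0245, 0], [0.0112, -0.0245, 0], [0.0112, -0.0245, 0], [0, 0, 0]], twist=[[0, 0, 0], [0, 0, 0], [0, 0, 0.019], [0, 0, 0], [0, 0, 0], [0, 0, 0], [0, 0, 0], [0, 0, 0], [0, 0, 0], [0, 0, 0], [0, 0, 0], [0, 0, 0]])

```text
clock: 5.2
position: [0.5763, -0.0236, 0.1811]
tool_rot: [-3.14, -0.0, 0.114]
force: [-0.1, 0.2, -2.4]
grip_width: 0.0205
finger_force: 108.4
```

```bash
python3 - <<'E'
from h import *
s=bot.observe(); p=s['position']; yaw=s['tool_rot'][2]; print(p,s['tool_rot'],s['force'])
def W(l,x,y,t,dz=0):
    l=np.array(l)/1e3;c,q=np.cos(t),np.sin(t);return np.c_[x+c*l[:,0]-q*l[:,1],y+q*l[:,0]+c*l[:,1],l[:,2]+dz]
dz=p[2]-.1721; out=[]
for n in ['wrist','scene']:
    d=bot.grab_frame(n); i=np.clip(d['img'][:,:,::-1]*1.5,0,255).astype('uint8')
    k=1.4 if n=='wrist' else 4
    o=np.array([0,0]) if n=='wrist' else np.array([200,130])
    im=cv2.resize(i if n=='wrist' else i[130:275,200:350],None,fx=k,fy=k,interpolation=cv2.INTER_CUBIC)
    dr=lambda P,c,cl=True: cv2.polylines(im,[((proj(d,P)-o)*k).astype(int)],cl,c,1)
    for q in [[(46,45,120),(46,-45,120),(-46,-45,120),(-46,45,120)],[(-46,45,0),(-46,-45,0),(-46,-45,120),(-46,45,120)],[(-46,26.5,0),(-46,-26.5,0),(-46,-26.5,58),(-46,26.5,58)]]:
        dr(W(q,.565,.0705,1.6807),(255,0,0))
    for q in [[(11,11,212),(-11,11,212),(-11,-11,212),(11,-11,212)],[(40,14,12),(40,-14,12),(-70,-14,12),(-70,14,12)],[(0,6,50),(0,-6,50)],[(-86,10,164),(-86,-10,164),(0,-10,164)]]:
        dr(W(q,p[0],p[1],yaw+np.pi/2,dz),(0,0,255))
    if n=='wrist': cv2.imwrite('pics/w2.png',im)
    else: cv2.imwrite('pics/s2.png',im)
E
```

```text
[ 0.57631503 -0.02362507  0.18113543] [-3.13963966e+00 -4.51073081e-04  1.13567350e-01] [-0.07156204  0.22427481 -2.36650474]
```

View pics/w2.png

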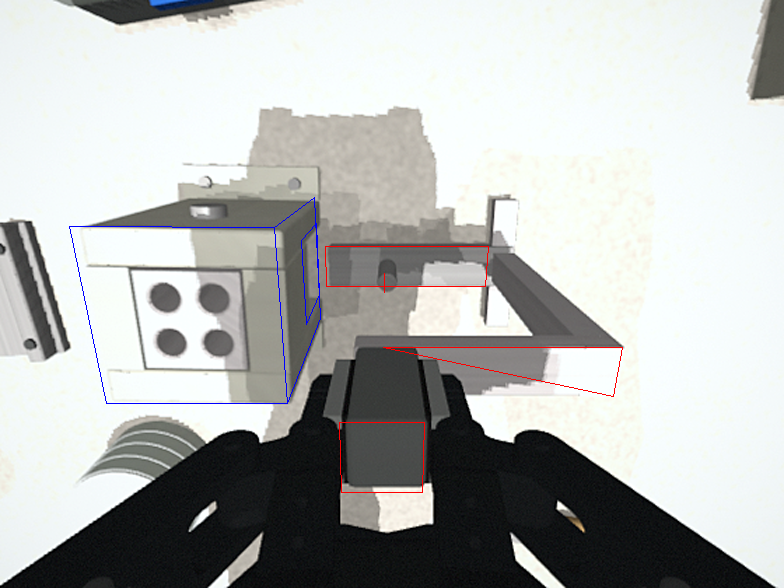

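View pics/s2.png

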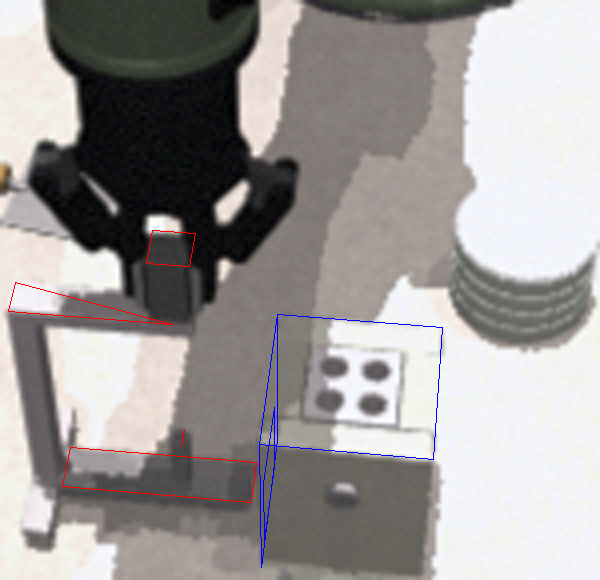

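apply_moves(claw=[0.015, 0.015, 0.015, 0.015, 0.015, 0.015, 0.015, 0.015], xyz=[[0, 0, 0.004], [0, -0.015, 0], [0, -0.02, 0], [0, -0.02, 0], [0, -0.02, 0], [0, -0.02, 0], [0, 0, 0], [0, 0, 0]], twist=[[0, 0, 0.0], [0, 0, 0], [0, 0, 0], [0, 0, 0], [0, 0, 0], [0, 0, 0], [0, 0, 0], [0, 0, 0]])

```text
clock: 6.1
position: [0.565, 0.0666, 0.1772]
tool_rot: [3.141, 0.0, 0.11]
force: [-1.0, 0.2, -2.9]
grip_width: 0.0209
finger_force: 108.6
```

apply_moves(claw=[0.015, 0.015, 0.015], xyz=[[0, 0, -0.003], [0, 0, -0.0015], [0, 0, 0]], twist=[[0, 0, 0.0], [0, 0, 0], [0, 0, 0]])

```text
clock: 6.4
position: [0.5643, 0.0655, 0.1803]
tool_rot: [3.141, 0.003, 0.109]
force: [3.0, 0.9, -28.6]
grip_width: 0.0206
finger_force: 112.1
```

apply_moves(claw=[0.015, 0.015, 0.015, 0.015], xyz=[[0, 0, 0.0008], [0, -0.002, 0], [0, -0.002, 0], [0, 0, 0]], twist=[[0, 0, 0.0], [0, 0, 0], [0, 0, 0], [0, 0, 0]])

```text
clock: 6.8
position: [0.5642, 0.0683, 0.1802]
tool_rot: [3.139, 0.002, 0.108]
force: [2.2, -8.8, -23.5]
grip_width: 0.0209
finger_force: 113.4
```

apply_moves(claw=[0.015, 0.015, 0.015, 0.015], xyz=[[0, 0, 0.0006], [0, -0.002, 0], [0, -0.002, 0], [0, 0, 0]], twist=[[0, 0, 0.0], [0, 0, 0], [0, 0, 0], [0, 0, 0]])

```text
clock: 7.2
position: [0.5639, 0.0734, 0.1802]
tool_rot: [3.14, 0.001, 0.109]
force: [-0.2, -6.1, -15.5]
grip_width: 0.0209
finger_force: 114.4
```

apply_moves(claw=[0.015, 0.015, 0.015], xyz=[[0, -0.002, 0], [0, -0.002, 0], [0, 0, 0]], twist=[[0, 0, 0.0], [0, 0, 0], [0, 0, 0]])

```text
clock: 7.5
position: [0.5636, 0.0778, 0.1803]
tool_rot: [3.141, 0.001, 0.109]
force: [-0.7, -4.7, -12.3]
grip_width: 0.0207
finger_force: 114.6
```

apply_moves(claw=[0.015, 0.015, 0.015], xyz=[[0, -0.002, -0.0002], [0, -0.002, 0], [0, 0, 0]], twist=[[0, 0, 0.0], [0, 0, 0], [0, 0, 0]])

```text
clock: 7.8
position: [0.5639, 0.0833, 0.1813]
tool_rot: [-3.141, -0.001, 0.11]
force: [-0.6, -0.0, -3.0]
grip_width: 0.0204
finger_force: 115.8
```

apply_moves(claw=[0.015, 0.015, 0.015, 0.015], xyz=[[0, 0, -0.002], [0, 0, -0.003], [0, 0, -0.002], [0, 0, 0]], twist=[[0, 0, 0.0], [0, 0, 0], [0, 0, 0], [0, 0, 0]])

```text
clock: 8.2
position: [0.5633, 0.0827, 0.1877]
tool_rot: [-3.141, 0.0, 0.11]
force: [0.2, 1.4, -6.2]
grip_width: 0.0208
finger_force: 115.0
```

apply_moves(claw=[0.015, 0.015, 0.015, 0.015, 0.015, 0.015, 0.015, 0.015], xyz=[[0, 0, -0.004], [0, 0, -0.004], [0, 0, -0.004], [0, 0, -0.004], [0, 0, -0.004], [0, 0, -0.004], [0, 0, -0.003], [0, 0, 0]], twist=[[0, 0, 0.0], [0, 0, 0], [0, 0, 0], [0, 0, 0], [0, 0, 0], [0, 0, 0], [0, 0, 0], [0, 0, 0]])

```text
clock: 9.0
position: [0.5637, 0.0821, 0.2155]
tool_rot: [3.141, -0.001, 0.11]
force: [-1.6, 0.7, -5.8]
grip_width: 0.0206
finger_force: 115.2
```

apply_moves(claw=[0.015, 0.015, 0.015], xyz=[[0, 0, -0.001], [0, 0, 0], [0, 0, 0]], twist=[[0, 0, 0.0], [0, 0, 0], [0, 0, 0]])

```text
clock: 9.3
position: [0.5636, 0.0821, 0.2158]
tool_rot: [3.141, -0.0, 0.11]
force: [-0.6, 0.6, -6.0]
grip_width: 0.0206
finger_force: 115.4
```

```bash
python3 - <<'E'
from h import *
print(bot.observe()['force'])
w=snap('wrist','w3.png')['img'];s=snap('scene','s3.png')['img']
im=np.hstack([cv2.resize(w,(460,345)),cv2.resize(s[150:280,220:348],(340,345),interpolation=2)])
cv2.imwrite('pics/c3.png',np.clip(im[:,:,::-1]*1.4,0,255).astype('uint8'))
E
```

```text
[-0.56633456  0.57113001 -5.9836891 ]
```

View pics/c3.png

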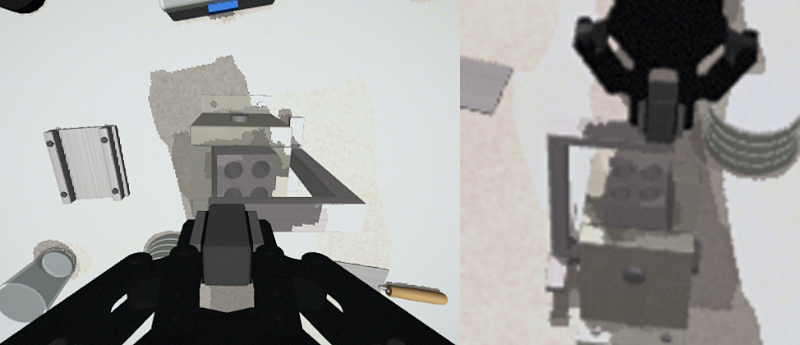

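apply_moves(claw=[0.015, 0.015, 0.015, 0.015, 0.015, 0.015, 0.015, 0.015, 0.015], xyz=[[0, 0, 0.004], [0, 0, 0.005], [0, 0, 0.005], [0, 0, 0.005], [0, 0, 0.005], [0, 0, 0.005], [0, 0, 0.005], [0, 0, 0.005], [0, 0, 0]], twist=[[0, 0, 0.0], [0, 0, 0], [0, 0, 0], [0, 0, 0], [0, 0, 0], [0, 0, 0], [0, 0, 0], [0, 0, 0], [0, 0, 0]])

```text
clock: 10.3
position: [0.5631, 0.0824, 0.1759]
tool_rot: [3.142, 0.001, 0.11]
force: [0.7, 1.0, -2.5]
grip_width: 0.0211
finger_force: 115.8
```

```bash
python3 - <<'E'
from h import *
print(bot.observe()['force'])
w=snap('wrist','w4.png')['img'];s=snap('scene','s4.png')['img']
im=np.hstack([cv2.resize(w,(460,345)),cv2.resize(s[150:280,220:348],(340,345),interpolation=2)])
cv2.imwrite('pics/c4.png',np.clip(im[:,:,::-1]*1.4,0,255).astype('uint8'))
E
```

```text
[ 0.68503299  0.9769884  -2.51000031]
```

View pics/c4.png

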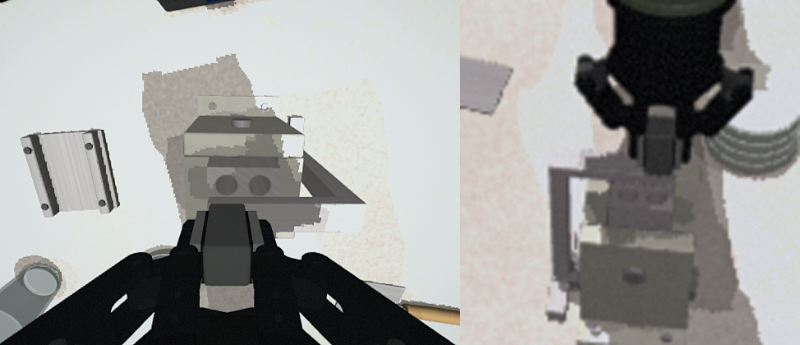

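apply_moves(claw=[0.015, 0.015, 0.015, 0.015, 0.015, 0.015, 0.015, 0.015, 0.015, 0.015, 0.015, 0.015, 0.015, 0.015], xyz=[[0, 0.01, 0], [0, 0.02, 0], [0, 0.025, 0], [0, 0.025, 0], [0, 0.025, 0], [0, 0.025, 0], [0, 0.03, 0], [0, 0.03, 0], [0, 0.03, 0], [0, 0.02, 0], [0, 0.01, 0], [0, 0, 0], [0, 0, 0.002], [0, 0, 0.0015]], twist=[[0, 0, 0], [0, 0, 0], [0, 0, 0], [0, 0, 0], [0, 0, 0], [0, 0, 0], [0, 0, 0], [0, 0, 0], [0, 0, 0], [0, 0, 0], [0, 0, 0], [0, 0, 0], [0, 0, 0], [0, 0, 0]])

```text
clock: 11.8
position: [0.5908, -0.1647, 0.173]
tool_rot: [-3.141, 0.0, 0.111]
force: [1.0, 1.1, -3.1]
grip_width: 0.0208
finger_force: 115.9
```

apply_moves(claw=[0.015, 0.015, 0.015], xyz=[[0, 0, 0.001], [0, 0, 0.0005], [0, 0, 0]], twist=[[0, 0, 0], [0, 0, 0], [0, 0, 0]])

```text
clock: 12.1
position: [0.5911, -0.1653, 0.1721]
tool_rot: [-3.141, -0.001, 0.111]
force: [-1.3, 0.9, 3.5]
grip_width: 0.0207
finger_force: 117.2
```

apply_moves(claw=[0.04, 0.085, 0.085, 0.085, 0.085, 0.085, 0.085, 0.085, 0.085, 0.085, 0.085, 0.085, 0.085, 0.085, 0.085, 0.085, 0.085, 0.085], xyz=[[0, 0, 0], [0, 0, 0], [0, 0, 0], [0, 0, 0], [0, 0, 0], [0, 0, -0.02], [0, 0, -0.03], [0, 0, -0.03], [0, 0, -0.03], [0, -0.02, 0], [0, -0.03, 0], [0, -0.03, 0], [0, -0.03, 0], [0, -0.03, 0], [0, -0.03, 0], [0, -0.03, 0], [0, -0.037, 0], [0, 0, 0]], twist=[[0, 0, 0], [0, 0, 0], [0, 0, 0], [0, 0, 0], [0, 0, 0], [0, 0, 0], [0, 0, 0], [0, 0, 0], [0, 0, 0], [0, 0, 0], [0, 0, 0], [0, 0, 0], [0, 0, 0], [0, 0, 0], [0, 0, 0], [0, 0, 0], [0, 0, 0], [0, 0, 0]])

```text
clock: 13.9
position: [0.5641, 0.0747, 0.2817]
tool_rot: [-3.139, -0.0, 0.116]
force: [0.5, -0.2, 0.2]
grip_width: 0.085
finger_force: 0.0
```

```bash
python3 - <<'E'
from h import *
s=bot.observe(); p=s['position']; print(p,s['tool_rot'],s['force'])
def W(l,x,y,t,dz=0):
    l=np.array(l)/1e3;c,q=np.cos(t),np.sin(t);return np.c_[x+c*l[:,0]-q*l[:,1],y+q*l[:,0]+c*l[:,1],l[:,2]+dz]
d=snap('wrist','w5.png'); k=1.4
im=cv2.resize(np.clip(d['img'][:,:,::-1]*1.4,0,255).astype('uint8'),None,fx=k,fy=k,interpolation=2)
for q,z,pose in [((25,25),146,(.565,.0705,1.6807)),((46,45),120,(.565,.0705,1.6807)),((50,29),23,(.514,.263,.17)),((50,45),8,(.514,.263,.17))]:
    a,b=q
    cv2.polylines(im,[(proj(d,W([(a,b,z),(-a,b,z),(-a,-b,z),(a,-b,z)],*pose))*k).astype(int)],True,(0,0,255),1)
cv2.imwrite('pics/w5o.png',im)
E
```

```text
[0.56409721 0.0746531  0.28168665] [-3.13949510e+00 -1.12790507e-04  1.15754803e-01] [ 0.46349569 -0.19612156  0.17376943]
```

View pics/w5o.png

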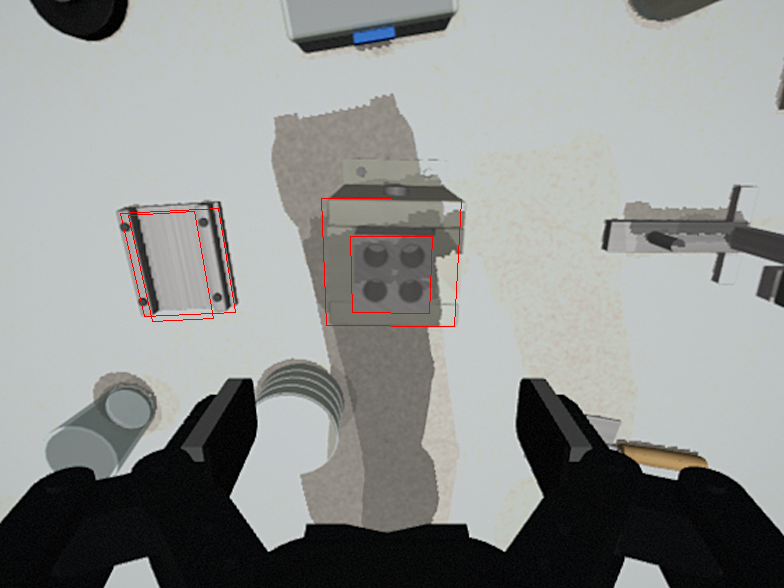

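apply_moves(claw=[0.085, 0.085, 0.085, 0.085, 0.085, 0.085, 0.085], xyz=[[0, 0, 0], [0, 0, 0.025], [0, 0, 0.03], [0, 0, 0.03], [0, 0, 0.025], [0, 0, 0.015], [0, 0, 0]], twist=[[0, 0, 0], [0, 0, 0], [0, 0, 0], [0, 0, 0], [0, 0, 0], [0, 0, 0], [0, 0, 0]])

```text
clock: 14.65
position: [0.564, 0.068, 0.1548]
tool_rot: [3.141, 0.003, 0.108]
force: [-0.2, -0.2, -0.5]
grip_width: 0.0852
finger_force: 0.0
```

apply_moves(claw=[0.085, 0.085, 0.085, 0.07, 0.06, 0.045, 0.045, 0.045, 0.045], xyz=[[0.001, -0.0025, 0.012], [0, 0, 0.012], [0, 0, 0.008], [0, 0, 0], [0, 0, 0], [0, 0, 0], [0, 0, 0], [0, 0, 0], [0, 0, 0]], twist=[[0, 0, 0], [0, 0, 0], [0, 0, 0], [0, 0, 0], [0, 0, 0], [0, 0, 0], [0, 0, 0], [0, 0, 0], [0, 0, 0]], force=80)

```text
clock: 15.55
position: [0.5659, 0.0718, 0.1255]
tool_rot: [3.141, -0.001, 0.109]
force: [-2.1, -2.0, 6.7]
grip_width: 0.048
finger_force: 81.5
```

apply_moves(claw=[0.045, 0.045, 0.045, 0.045, 0.045, 0.045, 0.045, 0.045, 0.045], xyz=[[0, 0, -0.003], [0, 0, -0.006], [0, 0, -0.01], [0, 0, -0.01], [0, 0, -0.01], [0, 0, -0.01], [0, 0, -0.02], [0, 0, -0.02], [0, 0, 0]], twist=[[0, 0, 0], [0, 0, 0], [0, 0, 0], [0, 0, 0], [0, 0, 0], [0, 0, 0], [0, 0, 0], [0, 0, 0], [0, 0, 0]])

```text
clock: 16.45
position: [0.5668, 0.0725, 0.2165]
tool_rot: [-3.141, -0.004, 0.11]
force: [0.4, -0.5, -4.1]
grip_width: 0.0481
finger_force: 83.4
```

```bash
python3 - <<'E'
from h import *
d=snap('wrist','w6.png'); s=bot.observe(); print(s['position'],d['view'])
S=cv2.imread('pics/scene0.png');T=cv2.imread('pics/top0.png');W=d['img'][:,:,::-1]
c,_=None,None
P=proj(d,[.514,.263,.01])[0]; print(P)
x,y=int(P[0])-60,int(P[1])-50; x=max(x,0);y=max(y,0); print(x,y)
def cr(i,x,y,w,h,k): return cv2.resize(np.clip(i[y:y+h,x:x+w]*1.5,0,255).astype('uint8'),(w*k,h*k),interpolation=cv2.INTER_CUBIC)
a=np.zeros((600,800,3),'uint8')
b=cr(W,x,y,120,100,4);a[:400,:480]=b[:400,:480][:400]
e=cr(S,345,225,60,55,5);a[:275,490:790]=e
f=cr(T,170,220,55,55,5);a[290:565,490:765]=f
cv2.imwrite('pics/c6.png',a)
E
```

```text
[0.56611008 0.07234367 0.21480145] [[ 1.08683942e-01 -9.94076233e-01  4.93060286e-04  9.36329443e-03]
 [ 9.46331586e-01  1.03312049e-01 -3.06240348e-01 -5.09319214e-01]
 [ 3.04375312e-01  3.37500068e-02  9.51954099e-01 -5.40336587e-01]
 [ 0.00000000e+00  0.00000000e+00  0.00000000e+00  1.00000000e+00]]
[100.80081545 208.02420618]
40 158
```

View pics/c6.png

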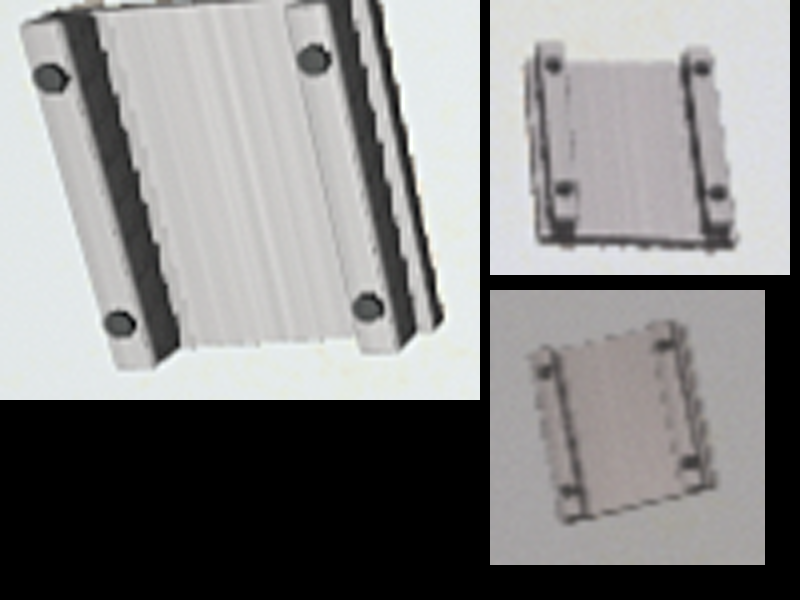

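```bash
python3 - <<'E'
from h import *
V=[[1.08683942e-01,-9.94076233e-01,4.93060286e-04,9.36329443e-03],[9.46331586e-01,1.03312049e-01,-3.06240348e-01,-5.09319214e-01],[3.04375312e-01,3.37500068e-02,9.51954099e-01,-5.40336587e-01],[0,0,0,1]]
d=bot.grab_frame('wrist'); d=dict(d,view=np.array(V)); t=bot.grab_frame('top')
def rep(n,P):
    L0,L1,R0,R1=[p[:2] for p in P]
    print(n,np.round(P,4)[:,:2].tolist(),'mid',(L0+L1+R0+R1)/4,'yaw',[np.arctan2(*(a-b)[::-1]) for a,b in((L0,L1),(R0,R1))],'len',np.linalg.norm(L0-L1),np.linalg.norm(R0-R1),'w',np.linalg.norm((L0+L1-R0-R1)/2))
rep('wrist',np.array([ray(d,40+a/4,158+b/4,.023) for a,b in [(66,10),(155,368),(287,2),(360,352)]]))
rep('top',np.array([ray(t,170+(a-490)/5,220+(b-290)/5,.023) for a,b in [(553,350),(583,515),(655,325),(690,488)]]))
print(bot.observe()['position'],bot.observe()['tool_rot'])
E
```

```text
wrist [[0.566, 0.2988], [0.466, 0.2836], [0.5743, 0.242], [0.4772, 0.2261]] mid [0.52087195 0.26261774] yaw [np.float64(0.15083034780756746), np.float64(0.16319352725110403)] len 0.10116292260757384 0.0983786718903824 w 0.05795495437872875
top [[0.5603, 0.3009], [0.464, 0.2847], [0.5715, 0.2417], [0.4757, 0.2235]] mid [0.51787184 0.26270185] yaw [np.float64(0.16755558941432708), np.float64(0.18726030763916338)] len 0.09769384623309264 0.0975523261994011 w 0.0612737236142825
[0.56522779 0.07209915 0.21305918] [-3.14155227e+00  5.97249222e-04  1.09914080e-01]
```

apply_moves(claw=[0.045, 0.045, 0.045, 0.045, 0.045, 0.045, 0.045, 0.045, 0.045, 0.045, 0.045], xyz=[[-0.003, -0.0243, 0], [-0.003, -0.0243, 0], [-0.003, -0.0243, 0], [-0.003, -0.0243, 0], [-0.003, -0.0243, 0], [-0.003, -0.0243, 0], [-0.003, -0.0243, 0], [-0.003, -0.0243, 0], [0, 0, 0], [0, 0, 0.04], [0, 0, 0.04]], twist=[[0, 0, 0], [0, 0, 0], [0, 0, 0], [0, 0, 0], [0, 0, 0], [0, 0, 0], [0, 0, 0], [0, 0, 0], [0, 0, -0.052], [0, 0, 0], [0, 0, 0]])

```text
clock: 17.7
position: [0.5203, 0.2629, 0.1323]
tool_rot: [-3.141, -0.001, 0.162]
force: [0.5, -0.2, -4.2]
grip_width: 0.0484
finger_force: 83.7
```

apply_moves(claw=[0.045, 0.045, 0.045], xyz=[[0, 0, 0.03], [0, 0, 0.01], [0, 0, 0]], twist=[[0, 0, 0], [0, 0, 0], [0, 0, 0]])

```text
clock: 18.0
position: [0.5196, 0.2623, 0.0922]
tool_rot: [3.141, 0.003, 0.162]
force: [0.2, 0.7, -3.1]
grip_width: 0.0483
finger_force: 83.6
```

apply_moves(claw=[0.045, 0.045, 0.045, 0.045, 0.045, 0.045], xyz=[[0, 0, 0.015], [0, 0, 0.015], [0, 0, 0.01], [0, 0, 0.005], [0, 0, 0.001], [0, 0, 0]], twist=[[0, 0, 0], [0, 0, 0], [0, 0, 0], [0, 0, 0], [0, 0, 0], [0, 0, 0]])

```text
clock: 18.6
position: [0.5203, 0.2631, 0.0476]
tool_rot: [-3.141, 0.0, 0.162]
force: [-1.0, 5.2, -5.7]
grip_width: 0.0481
finger_force: 86.7
```

apply_moves(claw=[0.045, 0.045, 0.045], xyz=[[0, 0, 0.001], [0, 0, 0.001], [0, 0, 0]], twist=[[0, 0, 0], [0, 0, 0], [0, 0, 0]])

```text
clock: 18.9
position: [0.5207, 0.2632, 0.0461]
tool_rot: [-3.141, -0.001, 0.162]
force: [-0.7, 5.7, -3.2]
grip_width: 0.0482
finger_force: 87.2
```

apply_moves(claw=[0.045, 0.045, 0.045], xyz=[[0, -0.0015, 0], [0, -0.001, 0], [0, 0, 0]], twist=[[0, 0, 0], [0, 0, 0], [0, 0, 0]])

```text
clock: 19.2
position: [0.5201, 0.2649, 0.0457]
tool_rot: [3.141, -0.0, 0.162]
force: [0.6, -0.4, -3.7]
grip_width: 0.0485
finger_force: 87.1
```

Free of the rail now; lower on to the floor.

apply_moves(claw=[0.045, 0.045, 0.045], xyz=[[0, -0.0005, 0.001], [0, 0, 0.001], [0, 0, 0]], twist=[[0, 0, 0], [0, 0, 0], [0, 0, 0]])

```text
clock: 19.5
position: [0.52, 0.2655, 0.0438]
tool_rot: [3.141, -0.0, 0.162]
force: [-1.0, -1.8, 1.6]
grip_width: 0.0481
finger_force: 87.6
```

apply_moves(claw=[0.045, 0.045, 0.055, 0.065, 0.085, 0.085, 0.085, 0.085, 0.085, 0.085, 0.085, 0.085, 0.085], xyz=[[0, 0, 0.0005], [0, 0, 0], [0, 0, 0], [0, 0, 0], [0, 0, 0], [0, 0, 0], [0, 0, 0], [0, 0, -0.02], [0, 0, -0.03], [0, 0, -0.03], [0, 0, -0.04], [0, 0, -0.04], [0, 0, 0]], twist=[[0, 0, 0], [0, 0, 0], [0, 0, 0], [0, 0, 0], [0, 0, 0], [0, 0, 0], [0, 0, 0], [0, 0, 0], [0, 0, 0], [0, 0, 0], [0, 0, 0], [0, 0, 0], [0, 0, 0]])

```text
clock: 20.8
position: [0.5219, 0.2667, 0.2082]
tool_rot: [-3.139, -0.007, 0.161]
force: [0.3, 0.2, 0.3]
grip_width: 0.085
finger_force: 0.0
```

```bash
python3 - <<'E'
from h import *
w=snap('wrist','w7.png')['img'];s=snap('scene','s7.png')['img']; print(bot.observe()['position'],bot.observe()['force'])
im=np.zeros((600,800,3),'uint8'); im[:300,:400]=cv2.resize(w,(400,300)); im[:300,400:]=cv2.resize(s,(400,300))
im[300:,:400]=cv2.resize(s[215:290,330:430],(400,300),interpolation=2); im[300:,400:]=cv2.resize(s[140:260,100:260],(400,300),interpolation=2)
cv2.imwrite('pics/c7.png',np.clip(im[:,:,::-1]*1.4,0,255).astype('uint8'))
E
```

```text
[0.52023062 0.26569709 0.20389459] [ 0.00203449 -1.18533056 -1.00306393]
```

View pics/c7.png

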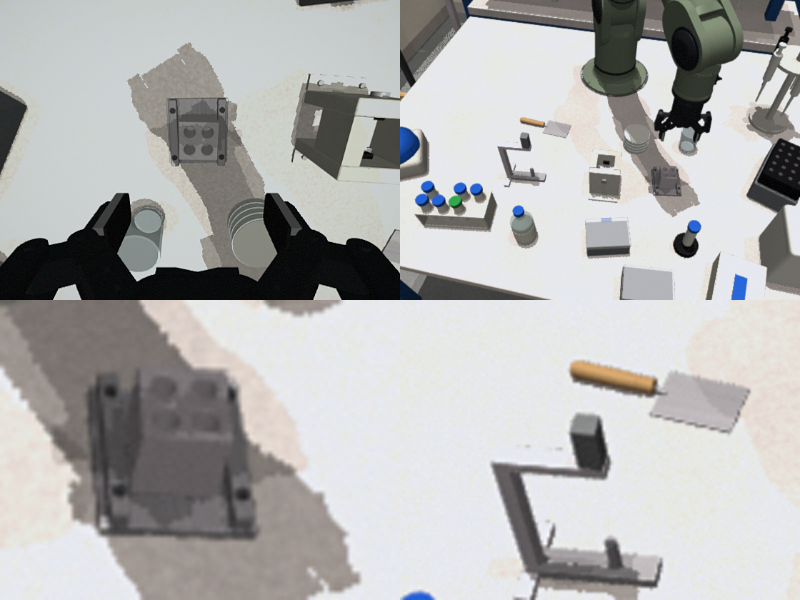

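The block sits square between the rails at (655,180) in the scene view. The ejector stands upright at (520,160), and nothing else has been disturbed, so I'm handing in.

```bash
python3 -c "
from workcell import bot
print(bot.job_done())"
```

```text
the job is handed in; nothing more can be done
None
```

The job is handed in (no verdict came back): I poked the block up about 29 mm, until the catches held it, and stood it in the cradle between the rails. The ejector is upright on the bench well clear of the holder, and the bystanders look undisturbed in the last picture.

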